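Open the fixture's cover and hold the hidden bolt head

TASK

The little nut driver on the bench fixture is running, but the bolt only spins with it because nobody holds its hexagonal head, which hides in the narrow pocket behind the steel bracket. Pry the pocket's plywood cover up with the blade of the knife lying on the bench (not with the gripper) until it falls fully open, lay the knife flat on the bench again, then reach down into the pocket, grip the bolt's head and hold it from turning. Finish while still holding the head, without letting go, and leave the other things on the bench where they are.

Things in the scene. Friction and masses are not known exactly. Their poses are not given: they have to be found in the camera images.
- fixture: Fixed bench fixture on a plywood base (x -95 to 80, y -85 to 85, 18 mm thick). Origin: on the bench, under the middle of the rear face of its steel bracket; x points back, away from the robot (turned by the fixture's yaw), y left, z up. 'Fixture' numbers are in this frame, in mm.
- bracket_top (a point): Middle of the bracket's top edge, at fixture x -3, y 0, z 103. The bracket is an upright steel plate, x -6 to 0, y -80 to 80; its foot (top at z 24) reaches forward to x -40.
- pocket (a point): Middle of the floor of the pocket behind the bracket, at fixture x 23, y 0, z 18. Clear space x 0 to 46, y -73 to 73, open at the top; 12 mm wooden cheeks close both ends, a wooden block (x 46 to 70) the rear; their tops are at z 114.5.
- driver (a point): Front end of the nut driver, at fixture x -85, y 0, z 80: black cylinder of radius 17 along x before the bracket; its turning socket and the nut fill the way to the bracket.
- bolt (a joint): Angle of the bolt about fixture x, rad. At 0 and every pi/3 two flats of the head stand upright, facing fixture +y and -y. While nobody holds the head the driver turns it at about 0.4 rad/s with about 0.13 N m; a two-finger grip of 20 N or more stops it, whatever its angle, and it then stays still.
- bolt_head (a point): Centre of the hidden steel hex head, on the bolt's axis, at fixture x 21, y 0, z 80 (23 below the bracket's top edge): 24 mm across flats, 28 across corners, 14 long (x 14 to 28), on a round spacer of radius 12 that comes from the bracket. 18 mm free behind it. Best gripped from straight above, fingers on its fixture +y and -y sides.
- cover (a joint): Opening angle of the pocket's plywood cover, rad: 0 shut (level), grows as its near edge rises, stop at 2.5 (fallen back behind the fixture). The hinge is free: let go before about 1.57 it falls shut, beyond that it falls open by itself. 60 g.
- cover_hinge (a point): Middle of the cover's hinge line (which runs along fixture y), at fixture x 72, y 0, z 115, the height of the shut cover's underside. Does not move with the cover.
- cover_lip (a point): Middle of the cover's lower near edge (moves with it); shut: fixture x -20, y 0, z 115. The cover is 90 mm from near to rear edge, 170 wide, 6 thick, no handle; shut it overhangs the bracket's front by 14 mm and leaves a 12 mm high slit over the bracket's top edge (z 103 to 115) for the blade.
- knife: Loose knife, about 90 g, lying on the bench: dark wooden handle 110 x 20 x 24 mm (x -85 to 25), brass ferrule (x 25 to 35), flat blade 110 x 20 x 2.5 mm (x 35 to 145), level, 14 mm above the underside. Origin: on the handle's underside, 25 mm behind its front end, near the centre of mass; x points to the tip, z up.
- knife_grip (a point): The knife's grip point: 12 mm above its origin, in the middle of the handle's section (20 mm wide along knife y).
- knife_tip (a point): Tip of the knife's blade, 145 mm ahead of its origin, 14 mm above the underside.
- plane: Bystander: small block plane, 150 x 46 x 60 mm, origin under its middle.
- tape: Bystander: roll of paper tape, 60 mm across, 18 high, origin under its middle.
- brace: Bystander: wooden brace strip 12 x 200 x 16 mm, origin under its middle.
- glue: Bystander: white glue bottle, 52 mm across, 130 high, origin under its middle.
- jar: Bystander: amber glass jar, 64 mm across, 80 high, origin under its middle.
- sanding_block: Bystander: cork sanding block 90 x 50 x 35 mm, origin under its middle.
- square: Bystander: try square, 80 mm stock, 120 mm blade, origin under the stock's middle.
There are look-alikes about, which are no part of the job. There is more than one size of the knife; the job needs the larger.

How it is judged:
By the outcome, as a careful person would: the job done as asked, in the order asked, and still so for the second after the job is handed in, while the arm keeps its last pose, push and grip.
It also fails if it takes over 58 s, if anything falls off the work surface, if the arm or the gripper's body presses on something with over 40 N, if the wrist force passes 120 N, or if a joint passes its speed limit or range.

ROBOT

A 7-joint arm with a two-finger parallel gripper is mounted at the origin on the work surface. World frame = base frame: x ahead of the robot, y to its left, z up, the work surface at z = 0. Lengths are in m, angles in rad, forces in N, time in s.
With the tool pointing down it reaches from about 0.425 to 0.875 m from the base axis. Payload 8.4 kg.
Tool frame: the origin (TCP) lies on the mounting face of the last link; the fingertips stand 182 mm ahead of it and the grasp point (between the pads) lies 164 mm ahead of it; y points along the fingers, x is the direction in which the jaws open and shut, and the axes are right-handed (so a half turn about y gives the same grasp; the last joint's range is limited). The gripper opens to 87 mm and grips with 3 to 60 N. Pads are 19 mm wide; open, the fingers measure 117 mm over their backs; the gripper's body (75 mm by 190 mm) begins 51 mm behind the grasp point.
Start: joints at [-1.293, 0.333, 0.04, 1.465, -0.013, 1.343, -0.059], TCP at [0.239, 0.604, 0.405] pointing down, gripper open.
Joint ranges: [-2.58, 2.58], [-0.38, 2.09], [-1.3, 1.39], [0.25, 2.4], [-1.5, 4.64], [0.08, 2.09], [-2.65, 2.65]. Speed limits (rad/s): [2.22, 2.22, 2.79, 2.79, 3.14, 3.14, 3.14].

INTERFACE

Orientations are given as [roll, pitch, yaw] about the fixed x, y, z axes, in that order (R = Rz(yaw) Ry(pitch) Rx(roll)).
In Python, from workcell import env gives the robot as it stands.
- The arm moves only by the tool step_arm, never from a script. Its argument "commands" is a list of rows, each a list of 3 entries, a list of its own where there are three numbers: the shift along the world's x, y, z in mm, then the turn about the world's z in rad, then the closure in counts, from 0 (fully open) to 255 (shut). A call has 1 to 12 rows; each row shifts and turns the commanded pose from where the row before left it; what a row does not reach is not made up. A row lasts 1/8 s, in which the tool goes at most 62.5 mm and 10.7 degrees, less where a joint would pass 70% of its speed; a pose out of reach is approached as far as the arm can. A call is refused whole if a number of a shift passes 62.5 or a number of a turn 0.188, either way. A call with a gripper value outside its range is refused whole. The fingers move at their own pace and stop on an object; the grip force is fixed at half the most. Time passes only in rows, so rows that do not move let the fingers close. It gives the time, the measured TCP pose, the force and the opening at its end, in the units of the state.
- env.sense(): the state, without advancing time (a new reading comes with each control period).
- env.camera(name): name is "side" or "top" or "wrist"; returns the picture (384x512x3 uint8, red, green, blue); there is no depth.
- env.camera_params(name): a dict with "mtx" (3x3 intrinsics, pixels), "world_to_cam" (4x4, takes a point from world to camera coordinates). Camera axes: x right, y up, looking along -z (the intrinsics and any distortion apply to the point x, -y, -z); pixel columns grow to the right and rows downward; lengths in m; the calibration is good to about 2 mm. A picture is of the moment at which its call begins: read the wrist's pose just before it. camera_params takes no time and is no camera call; for the wrist camera it gives the pose at the moment of the call.
- env.close_job(): hands the job in, once; it reports no verdict.
The state is a dict: "time_s": time; "joint_positions": joint angles; "qvel": joint speeds; "tau": joint torques, N m; "eef_pos": TCP position; "tcp_rot": TCP orientation; "ft_force": force on the tool from outside, world axes, zero at the start; "wrist_torque": the same for the moment, N m; "grip_width": finger opening in m.
Only numpy, scipy, OpenCV 4.12 (cv2) and the standard library are available. Lean on these libraries where they do the work, as an engineer would, in place of code of your own. Each camera call takes 0.05 s, during which the arm holds its last target.

## Working session

There is one attempt and no reset: what is moved stays moved. The work goes in short steps, Python scripts to look and compute and a tool call to move; the robot and the scene stay as the last step left them, time stands still between calls to the robot, and variables do not carry over. Pictures are saved under pics/ and viewed, and the job is handed in when it is done.

Besides the shell and the picture viewer there is one more tool, called by a JSON object that holds its "api" and its "payload". step_arm: Moves the arm, as the interface text tells. Its arguments: {"type":"object","properties":{"commands":{"type":"array","items":{"type":"array"}}},"required":["commands"]}

```bash
ls; mkdir -p pics
python3 - <<'E'
from workcell import env
import cv2
s=env.sense();print(s)
for n in ["top","side","wrist"]:
    im=env.camera(n);cv2.imwrite(f"pics/{n}0.png",im[:,:,::-1])
    p=env.camera_params(n);print(n,p)
E
```

```text
pics
{'time_s': 0.0, 'joint_positions': array([-1.29322555,  0.33391364,  0.03989267,  1.46630585, -0.01339781,
        1.34331006, -0.05851099]), 'qvel': array([-0.00125073,  0.00137014, -0.00097083, -0.00203295,  0.00061344,
       -0.0021117 ,  0.00066527]), 'tau': array([-8.96175952e-04, -6.56342983e+01,  1.33461669e+00, -4.03829169e+01,
       -5.99392620e-02,  4.41766565e-02,  1.18781118e-04]), 'eef_pos': array([0.23909899, 0.60422547, 0.4038406 ]), 'tcp_rot': array([-1.57091788,  0.00166634,  1.19397945]), 'ft_force': array([-0.41734768,  0.00346883, -0.19937548]), 'wrist_torque': array([0.00831862, 0.00153696, 0.00674146]), 'grip_width': 0.0870498402219102}
top {'mtx': array([[437.17348963,   0.        , 251.27560847],
       [  0.        , 437.17348963, 190.71963409],
       [  0.        ,   0.        ,   1.        ]]), 'world_to_cam': array([[ 1.86917445e-02, -9.99824023e-01,  1.59412600e-03,
        -2.46766683e-02],
       [ 9.93184712e-01,  1.87510312e-02,  1.15032717e-01,
        -5.35036128e-01],
       [-1.15042365e-01, -5.66900573e-04,  9.93360424e-01,
        -1.251
[... 259 characters left out ...]
   ]]), 'world_to_cam': array([[-0.99743958, -0.0700712 ,  0.0142938 ,  0.54361031],
       [ 0.05619539, -0.64434613,  0.76266647, -0.09790185],
       [-0.0442308 ,  0.76151697,  0.64663401, -1.04359525],
       [ 0.        ,  0.        ,  0.        ,  1.        ]])}
wrist {'mtx': array([[314.73022293,   0.        , 255.80960932],
       [  0.        , 314.73022293, 186.45825173],
       [  0.        ,   0.        ,   1.        ]]), 'world_to_cam': array([[ 0.36698276,  0.93022568, -0.0019569 , -0.64951166],
       [-0.89989344,  0.35448199, -0.25403605,  0.03222499],
       [-0.23561718,  0.09498786,  0.96719277, -0.39078005],
       [ 0.        ,  0.        ,  0.        ,  1.        ]])}
```

View pics/top0.png

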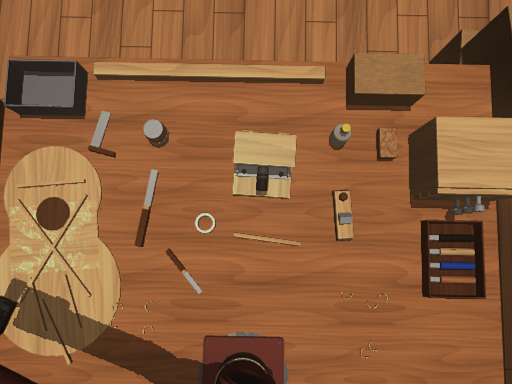

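View pics/side0.png

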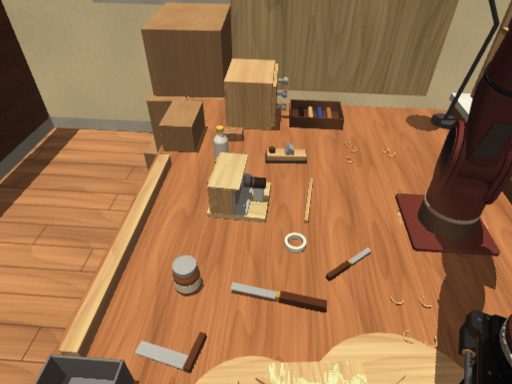

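View pics/wrist0.png

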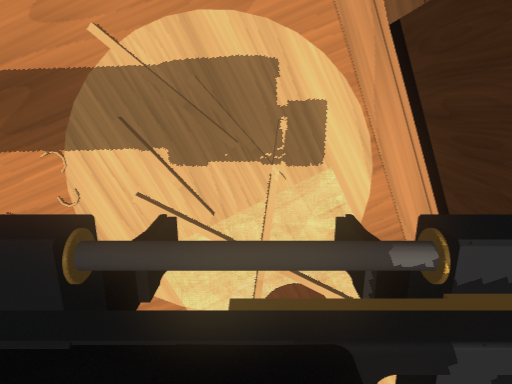

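```bash
cat > h.py <<'E'
from workcell import env
import cv2, numpy as np
def crop(im,c0,r0,w,h,k,name):
    cv2.imwrite(name,cv2.resize(im[r0:r0+h,c0:c0+w,::-1],None,fx=k,fy=k,interpolation=cv2.INTER_CUBIC))
def proj(P,X):
    X=np.atleast_2d(np.array(X,float)); W=P['world_to_cam']; c=X@W[:3,:3].T+W[:3,3]
    u=np.c_[c[:,0],-c[:,1],-c[:,2]]@P['mtx'].T
    return u[:,:2]/u[:,2:]
def back(P,uv,z):
    W=P['world_to_cam'];R=W[:3,:3];o=-R.T@W[:3,3]
    d=np.linalg.inv(P['mtx'])@np.array([uv[0],uv[1],1.]);d=R.T@np.array([d[0],-d[1],-d[2]])
    return o+d*(z-o[2])/d[2]
E
python3 - <<'E'
import cv2
from h import *
t=cv2.imread('pics/top0.png')[:,:,::-1];s=cv2.imread('pics/side0.png')[:,:,::-1]
crop(t,225,120,80,80,8,'pics/c1.png');crop(t,125,160,90,140,4,'pics/c2.png');crop(s,200,140,120,90,6,'pics/c3.png')
crop(s,220,240,160,80,5,'pics/c4.png')
E
```

```text
(no output)
```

View pics/c1.png

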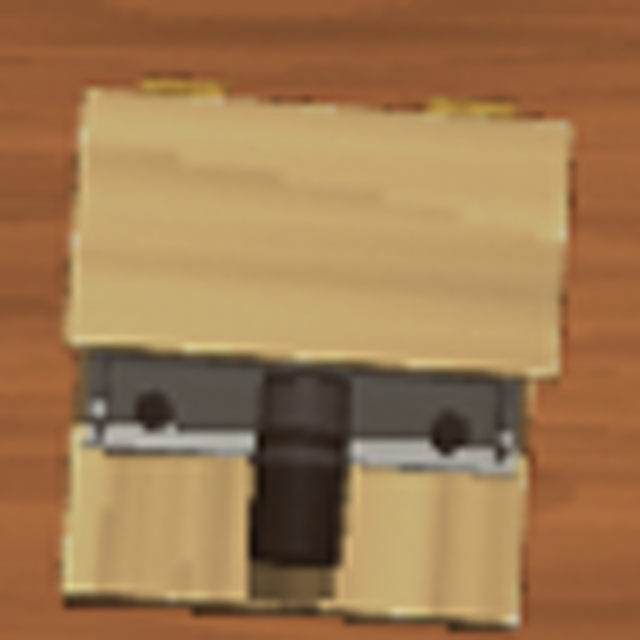

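View pics/c2.png

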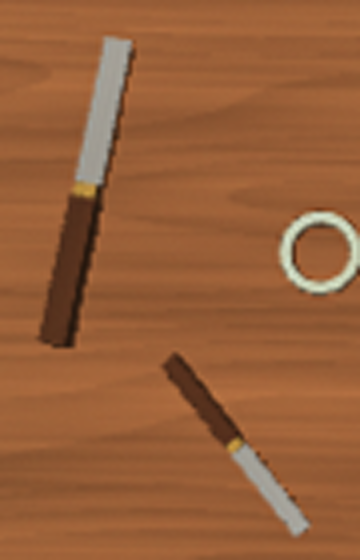

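View pics/c3.png

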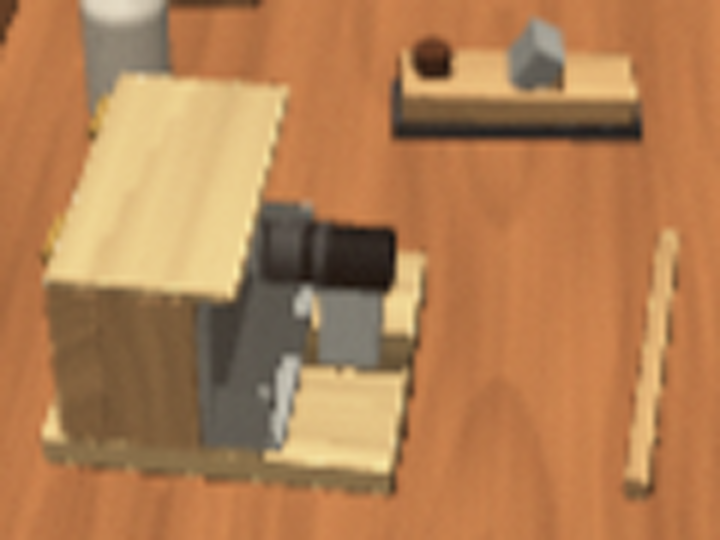

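View pics/c4.png

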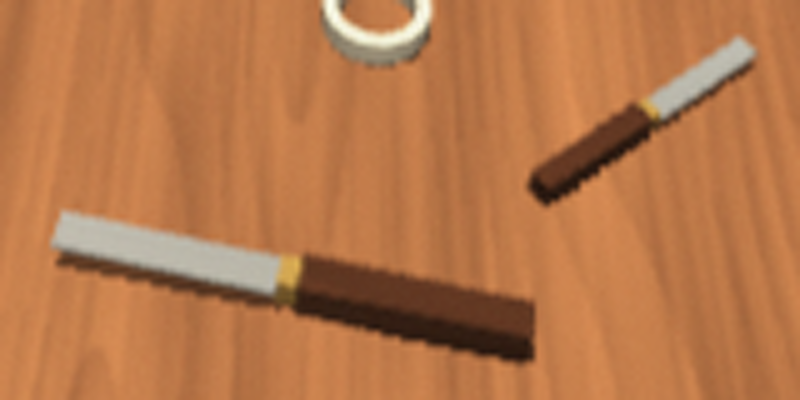

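```bash
cat >> h.py <<'E'
from scipy.optimize import least_squares
def fit(obs,x0,loss='soft_l1'):
    # obs: list (P, uv, local xyz mm)
    def w(p,L):
        c,s=np.cos(p[2]),np.sin(p[2]);L=np.array(L)/1000
        return [p[0]+c*L[0]-s*L[1],p[1]+s*L[0]+c*L[1],L[2]]
    f=lambda p:np.concatenate([(proj(P,w(p,L))[0]-uv) for P,uv,L in obs])
    r=least_squares(f,x0,loss=loss,f_scale=.5);return r.x,f(r.x).reshape(-1,2)
def f2w(p,L):
    c,s=np.cos(p[2]),np.sin(p[2]);L=np.array(L)/1000
    return np.array([p[0]+c*L[0]-s*L[1],p[1]+s*L[0]+c*L[1],L[2]])
E
python3 - <<'E'
from h import *
T=env.camera_params('top');S=env.camera_params('side')
g=lambda c0,r0,k,u,v:(c0+(u+.5)/k-.5,r0+(v+.5)/k-.5)
ft=lambda u,v:g(225,120,8,u,v); fs=lambda u,v:g(200,140,6,u,v)
kt=lambda u,v:g(125,160,4,u,v); ks=lambda u,v:g(220,240,5,u,v)
o1=[(T,ft(86,90),(70,85,121)),(T,ft(572,123),(70,-85,121)),(T,ft(556,376),(-20,-85,121)),(T,ft(68,345),(-20,85,121)),
(T,ft(63,597),(-95,85,18)),(T,ft(520,622),(-95,-85,18))]
o2=[(S,fs(122,73),(70,-85,121)),(S,fs(290,88),(-20,-85,121)),(S,fs(236,297),(-20,85,115)),(S,fs(45,282),(70,85,121)),(S,fs(390,490),(-95,85,0)),(S,fs(42,462),(80,85,0))]
for o in(o1,o2,o1+o2):
    p,r=fit(o,[.6,0,0]);print(p.round(4));print(r.round(2).tolist())
k1=[(T,kt(105,38),(145,10,16)),(T,kt(132,42),(145,-10,16)),(T,kt(38,341),(-85,10,24)),(T,kt(73,348),(-85,-10,24)),(T,kt(69,195),(25,10,24)),(T,kt(98,199),(25,-10,24))]
k2=[(S,ks(62,211),(145,-10,16)),(S,ks(52,247),(145,10,16)),(S,ks(534,300),(-85,-10,24)),(S,ks(531,340),(-85,10,24)),(S,ks(302,254),(25,-10,24)),(S,ks(296,290),(25,10,24))]
for o in(k1,k2,k1+k2):
    p,r=fit(o,[.5,.3,0]);print(p.round(4));print(r.round(2).tolist())
E
```

```text
[ 0.6174 -0.0481 -0.0455]
[[-0.36, -0.01], [0.17, -0.26], [0.46, 0.15], [-0.35, 0.09], [-0.06, -0.28], [0.14, 0.27]]
[ 0.6173 -0.0484 -0.0504]
[[-0.39, -0.24], [-0.02, -0.45], [0.02, 1.13], [-0.27, -0.9], [0.34, 0.86], [0.33, -0.09]]
[ 0.6174 -0.0482 -0.0473]
[[-0.27, -0.05], [0.25, -0.2], [0.48, 0.21], [-0.32, 0.04], [-0.08, -0.33], [0.12, 0.32], [-0.52, -0.18], [-0.14, -0.44], [0.08, 1.16], [-0.23, -0.8], [0.41, 0.83], [0.36, 0.02]]
[ 0.4522  0.2983 -0.1541]
[[0.08, -0.22], [-0.09, -0.08], [0.54, 0.56], [-1.46, 0.01], [0.37, -0.14], [-0.2, 0.03]]
[ 0.4534  0.3008 -0.1605]
[[-0.24, 0.18], [-0.64, -0.16], [0.42, 0.36], [0.27, -0.08], [0.21, -0.2], [-0.18, -0.19]]
[ 0.4529  0.2998 -0.1597]
[[-0.15, -0.43], [-0.33, -0.25], [-0.13, 0.27], [-2.14, -0.24], [-0.09, -0.39], [-0.66, -0.18], [0.01, -0.09], [-0.38, -0.44], [0.61, -0.02], [0.47, -0.47], [0.43, -0.52], [0.06, -0.52]]
```

{"api": "step_arm", "payload": {"commands": [[[27, -38, -13], 0.027, 0], [[27, -38, -13], 0.027, 0], [[27, -38, -13], 0.027, 0], [[27, -38, -13], 0.027, 0], [[27, -38, -13], 0.027, 0], [[27, -38, -13], 0.027, 0], [[26, -38, -13], 0.027, 0], [[26, -38, -13], 0.027, 0], [[0, 0, 0], 0, 0]]}}

```text
time_s: 1.27
eef_pos: [0.455, 0.2965, 0.2997]
tcp_rot: [-1.57, 0.003, 1.404]
ft_force: [-0.8, 0.8, -0.1]
grip_width: 0.0869
```

Run:
```python
from h import *
s=env.sense();print(s['eef_pos'],s['tcp_rot'])
P=env.camera_params('wrist');im=env.camera('wrist');cv2.imwrite('pics/w1.png',im[:,:,::-1])
k=(.453,.2995,-.158)
for L in [(145,10,15),(145,-10,15),(35,10,15),(25,10,24),(25,-10,24),(0,0,24),(-85,10,24)]: print(L,proj(P,f2w(k,L)).round(1))
```

```text
[0.45496867 0.29648681 0.29966033] [-1.57046428  0.00266604  1.40395089]
(145, 10, 15) [[270.4 325.4]]
(145, -10, 15) [[250.1 325.5]]
(35, 10, 15) [[270.9 220.6]]
(25, 10, 24) [[271.4 213.4]]
(25, -10, 24) [[248.2 213.6]]
(0, 0, 24) [[259.7 185.4]]
(-85, 10, 24) [[272.1  78.9]]
```

View pics/w1.png

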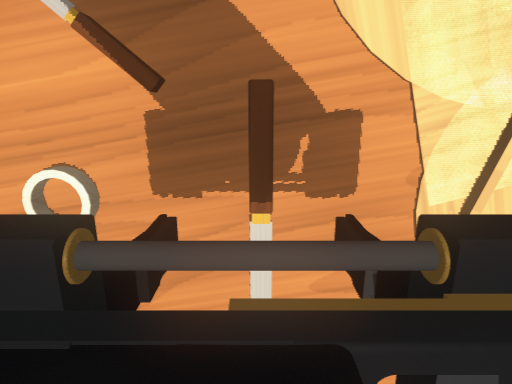

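{"api": "step_arm", "payload": {"commands": [[[-1, 1.5, -25], 0.005, 0], [[-1, 1.5, -25], 0.004, 0], [[0, 0, -25], 0, 0], [[0, 0, -20], 0, 0], [[0, 0, -12], 0, 0], [[0, 0, -6.5], 0, 0], [[0, 0, 0], 0, 0]]}}

```text
time_s: 2.2
eef_pos: [0.4511, 0.3037, 0.1873]
tcp_rot: [-1.571, -0.0, 1.419]
ft_force: [-0.4, 0.1, 0.4]
grip_width: 0.0871
```

{"api": "step_arm", "payload": {"commands": [[[0, 0, 0], 0, 255], [[0, 0, 0], 0, 255], [[0, 0, 0], 0, 255], [[0, 0, 0], 0, 255], [[0, 0, 0], 0, 255], [[0, 0, 0], 0, 255]]}}

```text
time_s: 2.95
eef_pos: [0.4512, 0.3034, 0.1872]
tcp_rot: [-1.571, 0.0, 1.419]
ft_force: [-0.6, -0.3, -0.1]
grip_width: 0.0349
```

{"api": "step_arm", "payload": {"commands": [[[0, 0, 0], 0, 255], [[0, 0, 0], 0, 255], [[0, 0, 0], 0, 255], [[0, 0, 0], 0, 255]]}}

```text
time_s: 3.45
eef_pos: [0.4512, 0.3034, 0.1872]
tcp_rot: [-1.571, 0.0, 1.419]
ft_force: [-0.8, 0.2, -0.2]
grip_width: 0.02
```

{"api": "step_arm", "payload": {"commands": [[[0, 0, 20], 0, 255], [[0, 0, 45], 0, 255], [[0, 0, 48], 0, 255], [[-2, -38, 0], 0.015, 255], [[-2, -45, 0], 0.015, 255], [[-2, -45, 0], 0.015, 255], [[-2, -45, 0], 0.015, 255], [[-2, -45, 0], 0.015, 255], [[-2, -45, 0], 0.015, 255], [[-1, -45, 0], 0.015, 255], [[0, -35, 0], 0, 255], [[0, 0, 0], 0, 255]]}}

```text
time_s: 4.95
eef_pos: [0.4379, -0.042, 0.3004]
tcp_rot: [-1.571, 0.0, 1.52]
ft_force: [0.3, 0.1, -0.7]
grip_width: 0.0201
```

Run:
```python
from h import *
s=env.sense();print(s['eef_pos'],s['tcp_rot'],s['ft_force'],s['grip_width'],s['joint_positions'].round(2))
P=env.camera_params('wrist')
for n in['wrist','top','side']:
  im=env.camera(n);cv2.imwrite(f'pics/{n}2.png',im[:,:,::-1])
  if n=='top': crop(im,200,110,120,150,5,'pics/t2.png')
  if n=='side': crop(im,190,120,150,110,5,'pics/s2.png')
```

```text
[ 0.43790391 -0.04200139  0.30036117] [-1.57114107e+00  2.24070170e-05  1.51954847e+00] [ 0.32949373  0.13528528 -0.71068712] 0.02010528278802526 [-0.51 -0.03  0.5   2.1   0.02  1.07  1.5 ]
```

View pics/t2.png

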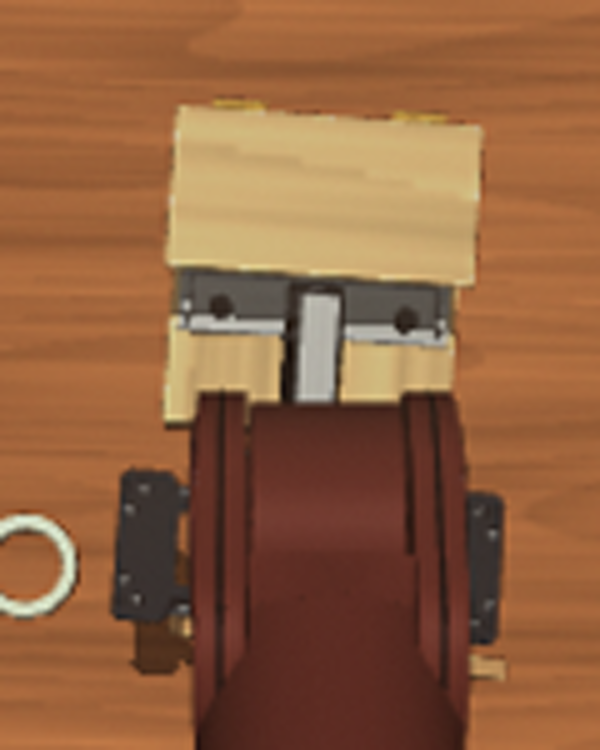

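View pics/s2.png

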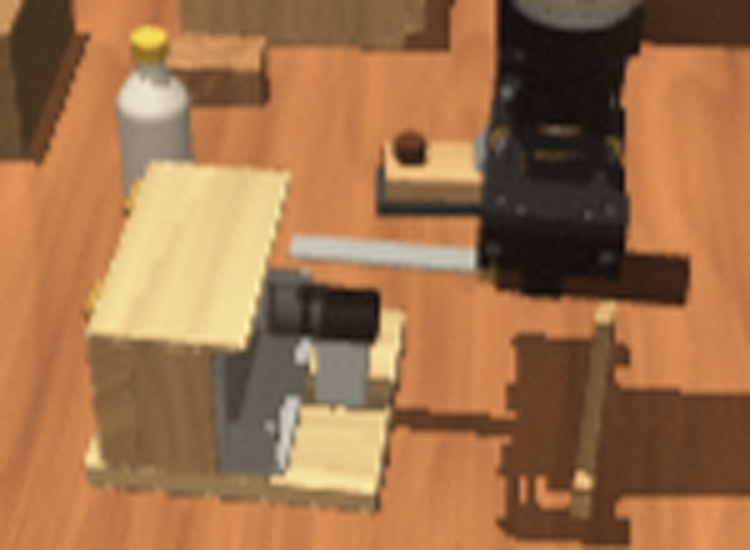

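View pics/wrist2.png

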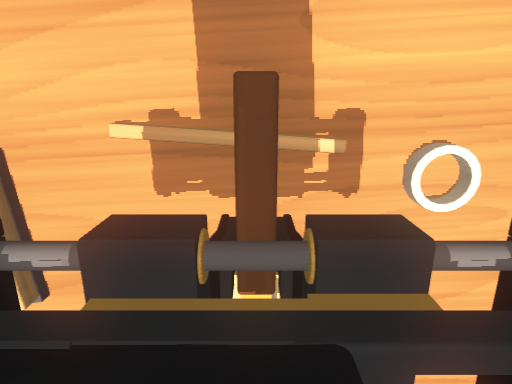

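Run:
```python
from h import *
T=env.camera_params('top');S=env.camera_params('side')
a=(200+321/5-.5,110+292.5/5-.5);b=(190+291.5/5-.5,120+247/5-.5)
f=(.6174,-.0482,-.047)
r=least_squares(lambda X:np.r_[proj(T,X)[0]-a,proj(S,X)[0]-b],[.6,0,.1]);X=r.x;print(X,r.fun)
c,s=np.cos(f[2]),np.sin(f[2]);d=X[:2]-f[:2];print('fix',c*d[0]+s*d[1],-s*d[0]+c*d[1],X[2])
print(f2w(f,(-32,0,127)), f2w(f,(-179,0,0)))
```

```text
[ 0.58632548 -0.04740008  0.12634775] [-0.01679859  0.39987739 -0.42029774 -0.08474584]
fix -0.031077786355850373 -0.000660930521261384 0.12634775154360062
[ 0.58543534 -0.04669655  0.127     ] [ 0.43859767 -0.0397901   0.        ]
```

{"api": "step_arm", "payload": {"commands": [[[0, 0, -10], 0.003, 255], [[0, 0, -7.5], 0, 255], [[0, 0, 0], 0, 255], [[8, -0.4, 0], 0, 255], [[8, -0.4, 0], 0, 255], [[8, -0.4, 0], 0, 255], [[0, 0, 0], 0, 255]]}}

```text
time_s: 5.98
eef_pos: [0.4628, -0.0409, 0.2828]
tcp_rot: [-1.571, 0.001, 1.527]
ft_force: [0.4, -1.0, -0.9]
grip_width: 0.0196
```

Run:
```python
from h import *
s=env.sense();print(s['eef_pos'],s['tcp_rot'],s['ft_force'],s['grip_width'])
im=env.camera('side');crop(im,190,120,150,110,5,'pics/s3.png')
```

```text
[ 0.46283123 -0.04087232  0.28276728] [-1.57095235e+00  5.26660698e-04  1.52679464e+00] [ 0.35875955 -1.00736354 -0.90848812] 0.019641041620910245
```

View pics/s3.png

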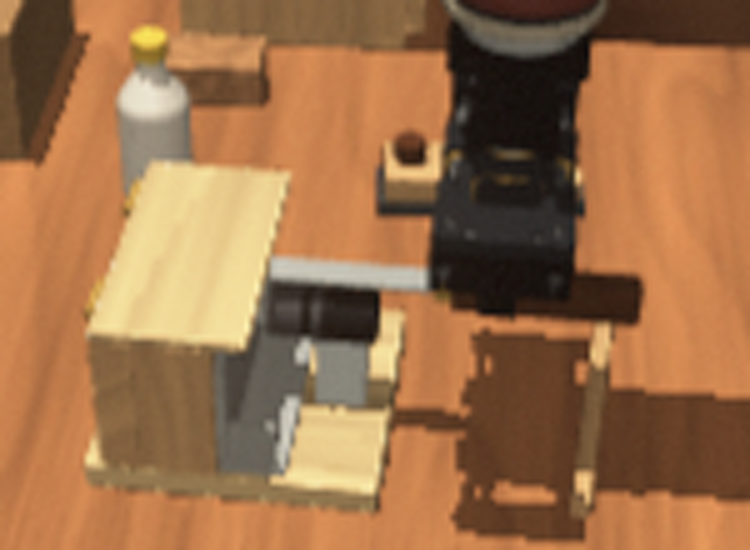

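{"api": "step_arm", "payload": {"commands": [[[8, -0.4, 0], 0, 255], [[6, -0.3, 0], 0, 255], [[0, 0, 8], 0, 255], [[0, 0, 12], 0, 255], [[0, 0, 12], 0, 255], [[0, 0, 12], 0, 255], [[0, 0, 12], 0, 255], [[0, 0, 0], 0, 255]]}}

```text
time_s: 7.02
eef_pos: [0.4765, -0.0415, 0.3399]
tcp_rot: [-1.573, -0.001, 1.527]
ft_force: [-0.3, 0.9, -0.8]
grip_width: 0.02
```

Run:
```python
from h import *
s=env.sense();print(s['eef_pos'],s['tcp_rot'],s['ft_force'],s['grip_width'])
im=env.camera('side');crop(im,190,110,150,110,5,'pics/s4.png')
```

```text
[ 0.47647852 -0.04152111  0.33988321] [-1.57267388e+00 -5.56095948e-04  1.52709701e+00] [-0.3444388   0.92810882 -0.7993166 ] 0.019982038130822076
```

View pics/s4.png

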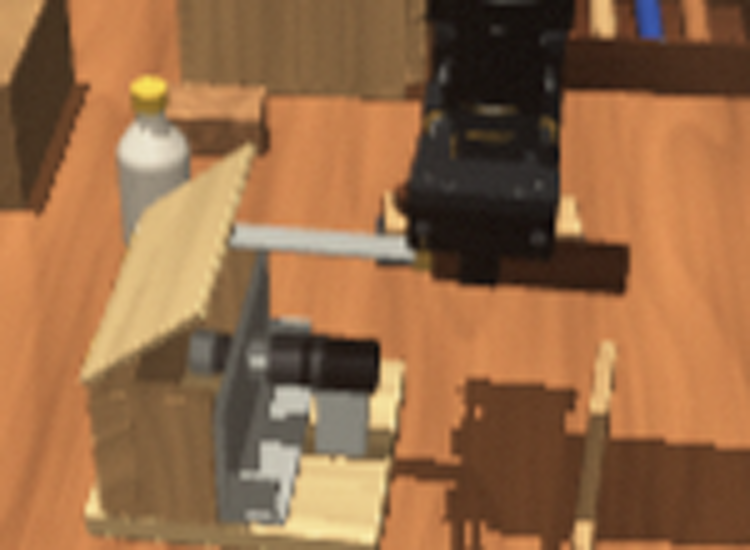

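{"api": "step_arm", "payload": {"commands": [[[8, -0.4, 5], 0, 255], [[8, -0.4, 5], 0, 255], [[8, -0.4, 4], 0, 255], [[8, -0.4, 3], 0, 255], [[8, -0.4, 2], 0, 255], [[8, -0.4, 1], 0, 255], [[8, -0.4, 0], 0, 255], [[8, -0.4, 0], 0, 255], [[9, -0.4, 0], 0, 255], [[9, -0.4, 0], 0, 255], [[9, -0.4, 0], 0, 255], [[9, -0.4, 0], 0, 255]]}}

```text
time_s: 8.57
eef_pos: [0.5768, -0.0463, 0.3587]
tcp_rot: [-1.571, 0.0, 1.527]
ft_force: [0.1, -0.6, -0.3]
grip_width: 0.0195
```

Run:
```python
from h import *
s=env.sense();print(s['eef_pos'],s['tcp_rot'],s['ft_force'],s['grip_width'])
im=env.camera('side');crop(im,180,90,150,120,5,'pics/s5.png')
```

```text
[ 0.57678517 -0.04631126  0.35870889] [-1.57074443e+00  2.73282530e-05  1.52698229e+00] [ 0.14493415 -0.57575837 -0.30020054] 0.019451101845781162
```

View pics/s5.png

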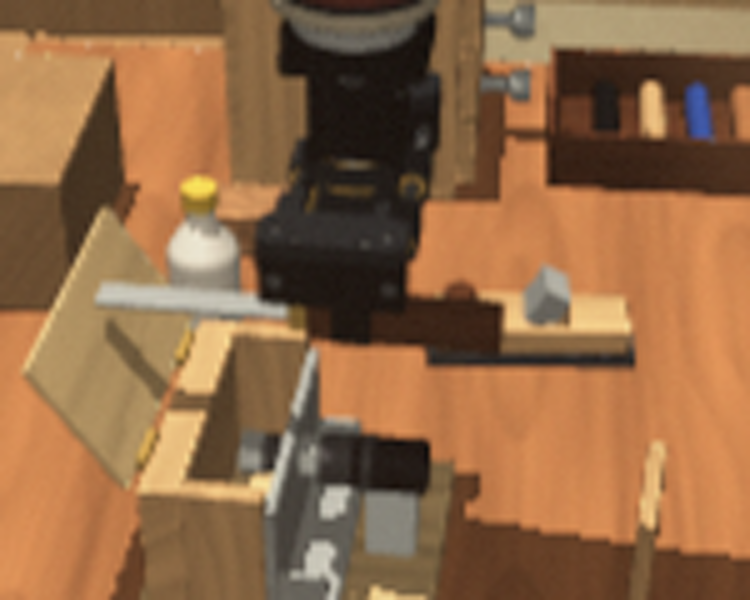

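{"api": "step_arm", "payload": {"commands": [[[-40, 2, 0], 0, 255], [[-43, 2, 0], 0, 255], [[-43, 2, 0], 0, 255], [[0, 40, 0], -0.013, 255], [[0, 43, 0], -0.013, 255], [[0, 43, -10], -0.013, 255], [[0, 43, -20], -0.013, 255], [[0, 43, -25], -0.014, 255], [[0, 43, -25], -0.014, 255], [[0, 43, -20], -0.014, 255], [[0, 43, -10], -0.014, 255], [[0, 0, 0], 0, 255]]}}

```text
time_s: 10.12
eef_pos: [0.4491, 0.3041, 0.2477]
tcp_rot: [-1.57, 0.0, 1.424]
ft_force: [-0.6, -0.6, -1.0]
grip_width: 0.0197
```

{"api": "step_arm", "payload": {"commands": [[[1, 0, -25], -0.003, 255], [[1, 0, -18], -0.002, 255], [[0, 0, -10], 0, 255], [[0, 0, -4.5], 0, 255], [[0, 0, -2], 0, 255], [[0, 0, 0], 0, 255]]}}

```text
time_s: 10.88
eef_pos: [0.4523, 0.3007, 0.1896]
tcp_rot: [-1.571, -0.0, 1.414]
ft_force: [0.8, 0.1, -0.3]
grip_width: 0.0199
```

Run:
```python
from h import *
s=env.sense();print(s['eef_pos'],s['tcp_rot'],s['ft_force'],s['grip_width'])
im=env.camera('side');crop(im,210,220,160,110,5,'pics/s6.png')
crop(im,150,90,150,120,5,'pics/s7.png')
```

```text
[0.45232276 0.30073841 0.18961517] [-1.57114897e+00 -4.17711443e-04  1.41393061e+00] [ 0.80369436  0.12424072 -0.30776769] 0.01990570645114831
```

View pics/s6.png

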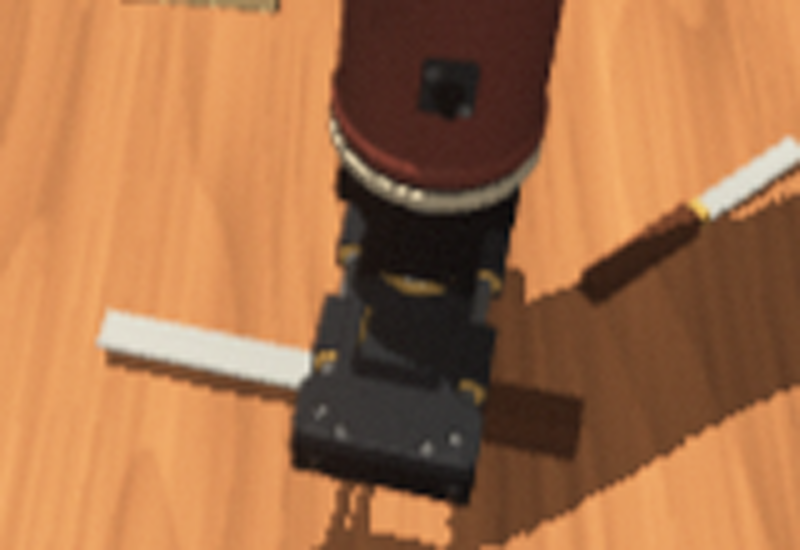

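View pics/s7.png

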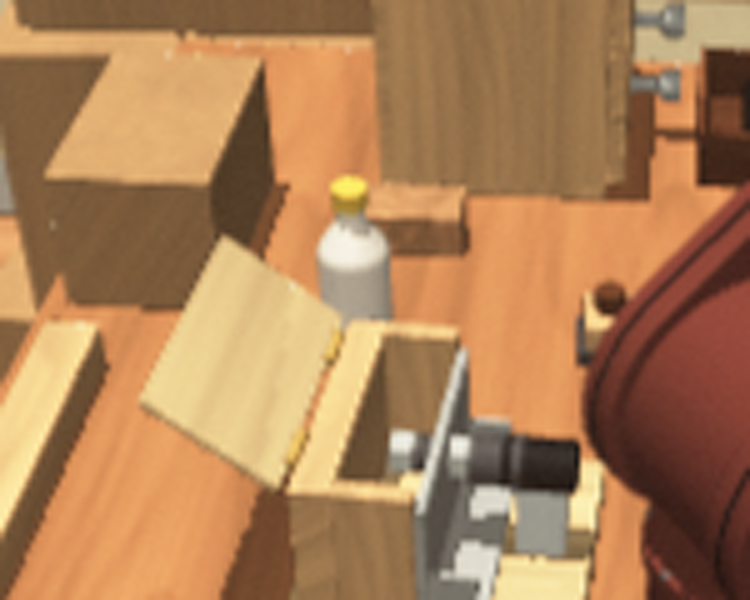

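{"api": "step_arm", "payload": {"commands": [[[0, 0, -1.8], 0, 255], [[0, 0, -0.5], 0, 255], [[0, 0, 0], 0, 255], [[0, 0, 0], 0, 160], [[0, 0, 0], 0, 100], [[0, 0, 0], 0, 0], [[0, 0, 0], 0, 0], [[0, 0, 0], 0, 0], [[0, 0, 0], 0, 0], [[0, 0, 0], 0, 0]]}}

```text
time_s: 12.18
eef_pos: [0.4522, 0.3007, 0.1869]
tcp_rot: [-1.571, 0.0, 1.414]
ft_force: [-1.2, 0.3, 0.7]
grip_width: 0.0813
```

{"api": "step_arm", "payload": {"commands": [[[0, 0, 30], 0, 0], [[0, 0, 50], 0, 0], [[0, 0, 55], 0, 0], [[15, -35, 38], 0.01, 0], [[22, -42, 0], 0.013, 0], [[22, -42, 0], 0.013, 0], [[22, -42, 0], 0.013, 0], [[22, -42, 0], 0.013, 0], [[22, -42, 0], 0.013, 0], [[22, -42, 0], 0.013, 0], [[22, -42, 0], 0.013, 0], [[17, -21, 0], 0.01, 0]]}}

```text
time_s: 13.68
eef_pos: [0.6386, -0.0524, 0.36]
tcp_rot: [-1.571, 0.001, 1.522]
ft_force: [0.1, 0.9, 0.2]
grip_width: 0.0872
```

{"api": "step_arm", "payload": {"commands": [[[0, 0, 0], 0, 0], [[0, 0, 0], 0, 0]]}}

```text
time_s: 13.92
eef_pos: [0.6379, -0.0484, 0.3597]
tcp_rot: [-1.57, -0.0, 1.526]
ft_force: [0.0, 0.2, -0.2]
grip_width: 0.0869
```

Run:
```python
from h import *
s=env.sense();print(s['eef_pos'],s['tcp_rot'],s['ft_force'],s['grip_width'])
P=env.camera_params('wrist')
f=(.6174,-.0482,-.047)
for L in [(-6,80,103),(0,-80,103),(70,85,114.5),(70,-85,114.5),(28,0,94),(46,73,114.5),(46,-73,114.5)]: print(L,proj(P,f2w(f,L)).round(1))
for n in['wrist','top','side']:
  im=env.camera(n);cv2.imwrite(f'pics/{n}8.png',im[:,:,::-1])
```

```text
[ 0.63793596 -0.04842296  0.35968125] [-1.57011611e+00 -4.69894387e-04  1.52557377e+00] [ 0.02398911  0.24964167 -0.23928392] 0.0868987478246458
(-6, 80, 103) [[359.3 161.5]]
(0, -80, 103) [[150.6 168.6]]
(70, 85, 114.5) [[362.  259.1]]
(70, -85, 114.5) [[146.8 258.5]]
(28, 0, 94) [[254.6 200.3]]
(46, 73, 114.5) [[349.2 230.8]]
(46, -73, 114.5) [[159.7 230.2]]
```

View pics/wrist8.png

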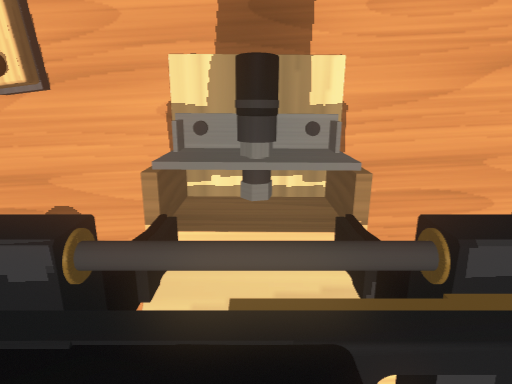

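View pics/side8.png

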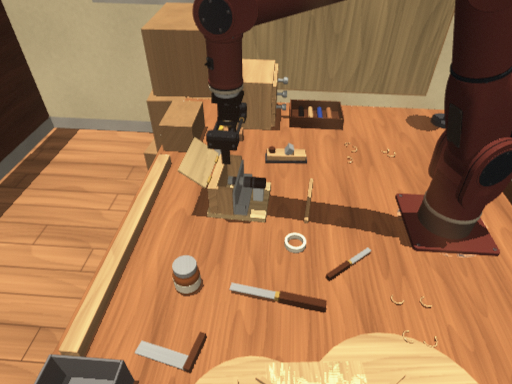

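View pics/top8.png

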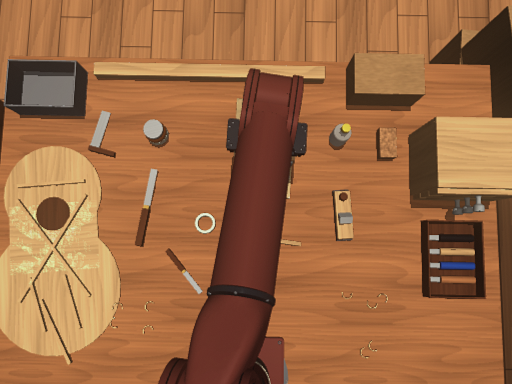

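{"api": "step_arm", "payload": {"commands": [[[0.5, 0, -20], 0, 0], [[0, 0, -25], 0, 0], [[0, 0, -25], 0, 0], [[0, 0, -20], 0, 0], [[0, 0, -15], 0, 0], [[0, 0, -10], 0, 0], [[0, 0, 0], 0, 0]]}}

```text
time_s: 14.95
eef_pos: [0.6386, -0.0493, 0.2444]
tcp_rot: [-1.57, 0.0, 1.525]
ft_force: [0.4, -0.8, 0.0]
grip_width: 0.0872
```

Run:
```python
from h import *
s=env.sense();print(s['eef_pos'],s['tcp_rot'],s['ft_force'],s['wrist_torque'],s['grip_width'])
im=env.camera('wrist');cv2.imwrite('pics/w9.png',im[:,:,::-1])
im=env.camera('side');crop(im,150,90,150,120,5,'pics/s9.png')
```

```text
[ 0.63856825 -0.04926841  0.24440088] [-1.57001290e+00  1.52198629e-04  1.52499897e+00] [ 0.44472046 -0.81480964  0.04239866] [ 0.00900574 -0.00119224  0.0125083 ] 0.08721844100367747
```

View pics/s9.png

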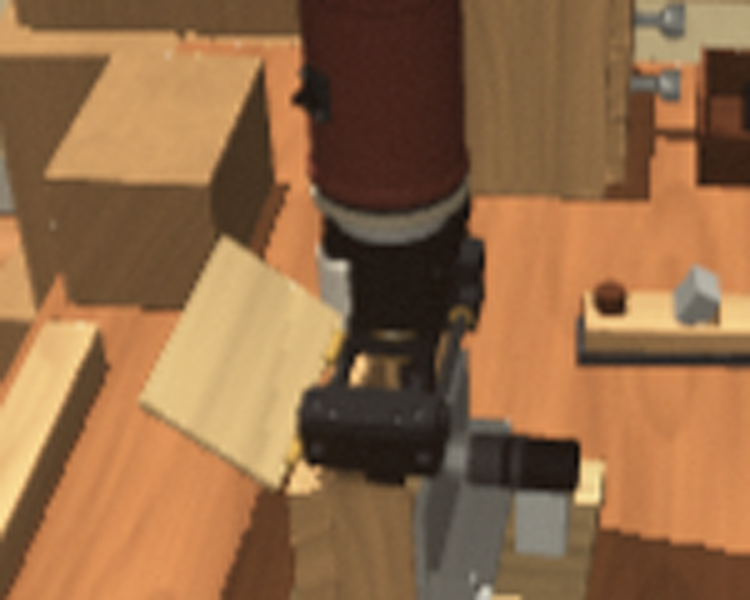

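View pics/w9.png

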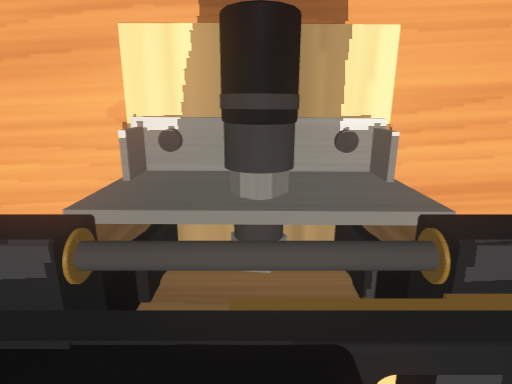

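{"api": "step_arm", "payload": {"commands": [[[0, 1, 0], 0, 255], [[0, 0, 0], 0, 255], [[0, 0, 0], 0, 255], [[0, 0, 0], 0, 255], [[0, 0, 0], 0, 255], [[0, 0, 0], 0, 255], [[0, 0, 0], 0, 255], [[0, 0, 0], 0, 255], [[0, 0, 0], 0, 255], [[0, 0, 0], 0, 255], [[0, 0, 0], 0, 255], [[0, 0, 0], 0, 255]]}}

```text
time_s: 16.55
eef_pos: [0.6387, -0.0483, 0.2449]
tcp_rot: [-1.571, -0.0, 1.525]
ft_force: [0.5, 0.6, 0.2]
grip_width: 0.0234
```

{"api": "step_arm", "payload": {"commands": [[[0, 0, 0], 0, 255], [[0, 0, 0], 0, 255], [[0, 0, 0], 0, 255], [[0, 0, 0], 0, 255], [[0, 0, 0], 0, 255], [[0, 0, 0], 0, 255], [[0, 0, 0], 0, 255], [[0, 0, 0], 0, 255]]}}

```text
time_s: 17.55
eef_pos: [0.6387, -0.0483, 0.2449]
tcp_rot: [-1.571, -0.0, 1.525]
ft_force: [0.1, 1.8, 0.0]
grip_width: 0.0233
```

Run:
```python
from h import *
s=env.sense();print(s['eef_pos'],s['tcp_rot'],s['ft_force'],s['wrist_torque'],s['grip_width'])
im=env.camera('wrist');a=im[140:290,170:350];crop(im,170,100,180,180,4,'pics/w10.png')
im=env.camera('side');cv2.imwrite('pics/s10.png',im[:,:,::-1])
```

```text
[ 0.63865121 -0.04830168  0.24494584] [-1.57076894e+00 -5.17000191e-05  1.52496243e+00] [0.06610279 1.82003404 0.01846887] [ 0.36696504  0.08566962 -0.07671789] 0.023313100357451152
```

View pics/w10.png

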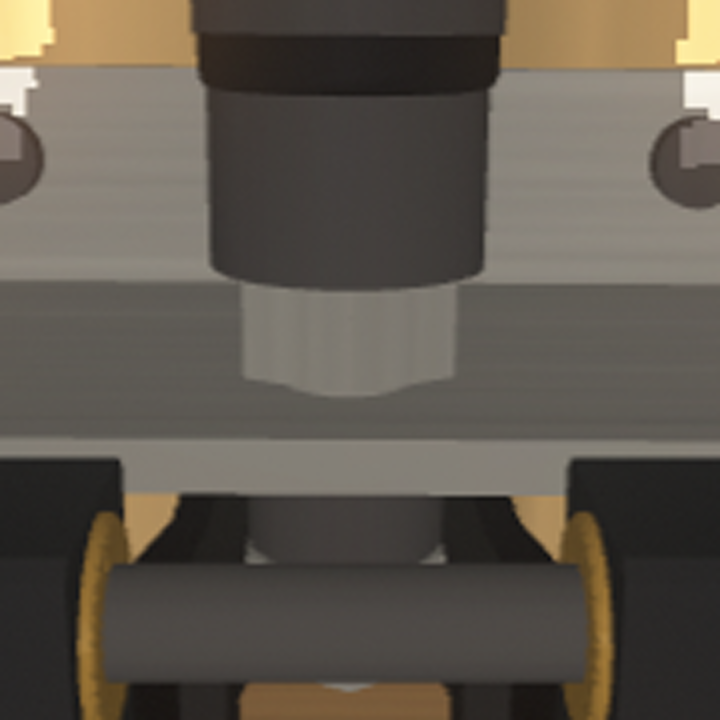

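View pics/s10.png

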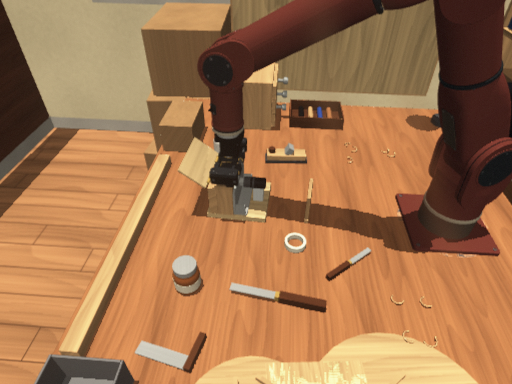

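{"api": "step_arm", "payload": {"commands": [[[0, 0, 0], 0, 255], [[0, 0, 0], 0, 255], [[0, 0, 0], 0, 255], [[0, 0, 0], 0, 255], [[0, 0, 0], 0, 255], [[0, 0, 0], 0, 255], [[0, 0, 0], 0, 255], [[0, 0, 0], 0, 255]]}}

```text
time_s: 18.65
eef_pos: [0.6387, -0.0483, 0.2449]
tcp_rot: [-1.571, -0.0, 1.525]
ft_force: [0.0, 1.9, 1.3]
grip_width: 0.0239
```

Run:
```python
from h import *
s=env.sense();print(s['eef_pos'],s['ft_force'],s['wrist_torque'],s['grip_width'])
im=env.camera('wrist');crop(im,170,100,180,180,4,'pics/w11.png')
a=cv2.imread('pics/w10.png').astype(int);b=cv2.imread('pics/w11.png').astype(int)
d=abs(a-b).max(2);print('nut',d[285:400,240:460].mean(),'head tip',d[680:700,310:390].mean(),'bg',d[100:250,500:640].mean(), d.mean())
```

```text
[ 0.63865807 -0.04827242  0.24493342] [0.00863581 1.94910608 1.30242457] [ 0.59766702  0.04341396 -0.06560225] 0.023875174656513367
nut 0.7468774703557313 head tip 0.771875 bg 0.7084761904761905 0.8052430555555555
```

View pics/w11.png

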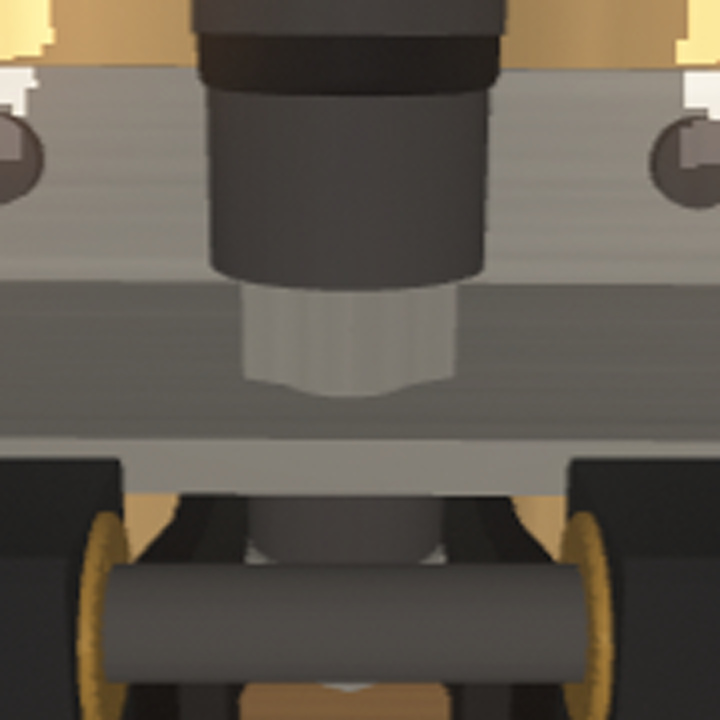

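Run:
```python
from h import *
print(env.close_job()); s=env.sense();print(s['time_s'],s['grip_width'],s['ft_force'])
```

```text
the job is handed in; nothing more can be done
None
the job is handed in; nothing more can be done
```

The job is done and handed in. The arm is still gripping the bolt head, and it took about 19 s of the 58 s allowed.

I picked the larger knife (the smaller one lay nearer the robot). I slid its blade into the slit and levered the cover up and over until it fell fully open behind the fixture. The knife went back flat on the bench at its original spot, and then I gripped the hex head from straight above.

Last checks:
- **Cover:** the side picture shows it lying fully open behind the fixture.
- **Knife and other things:** the knife is flat on the bench, and in the last side picture nothing else in view looks moved.
- **Head held:** the finger opening read 23.3 to 23.9 mm, which fits the 24 mm flats. Two wrist pictures about 1 s apart differ only by image noise, so the bolt and nut are not turning.
- **Forces:** the wrist force was at most about 2 N in every reading I took.
- **One reading I did not explain:** the wrist moment rose from 0.37 to 0.60 N m between those two last readings. I put it down to noise and the driver's reaction and did not check further.

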